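Unlock a meter test carriage and draw it out

TASK

The water meter on the test jig is done and has to be changed. Pull up the sprung index plunger that locks the carriage, give its T-handle a quarter turn and let it down gently into its rest notch, so that it stays retracted by itself when you let go; feel for the end of its travel and do not force it, wrench it or let it snap. Then draw the carriage by its bail handle all the way out to its end stops, with the meter still sitting in its nest, and leave the plunger parked (so that the carriage can be pushed back later) and the other things on the worktop alone.

Things in the scene. Friction and masses are not known exactly. Their poses are not given: they have to be found in the camera images.
- jig: The fixed test jig: grey base plate 128 (x) x 390 (y) x 14 mm with its feet; origin under its middle, z up, y along the carriage's travel; yaw up to 0.2 rad. The plunger's upright axis is at jig x 0, y +150 mm, in an aluminium bridge (top 56 mm up); the carriage with the meter is in the middle; two low end stops with rubber buffers stand at y -99 mm.
- jig_sleeve: Dark hexagonal jam nut (39 mm over corners) on the bridge and the 30 mm steel barrel it locks, round the plunger; fixed, origin on the plunger's axis level with the jig's underside, axes as the jig's. The barrel stands higher or lower from start to start: its rim is 82 to 89 mm above the worktop, which is not measured and must be felt.
- pin_end (a point): End of the plunger's steel cross pin (5 mm thick, 36 mm long, parallel to the T-bar, 35 mm below its middle), 18 mm from the axis. Locked, it lies in a deep slot, 6.5 mm wide, across the barrel along jig x. A quarter turn from it, along jig y, the rim has a V-shaped rest notch 2.5 mm deep, whose slopes draw the pin in from within about 0.15 rad.
- handle_grip (a point): Middle of the plunger's black T-bar, 46 x 12 x 16 mm (length, thickness, height), to be gripped from above across its 12 mm; 113 mm above the worktop while locked; x axis along the bar. Locked, the bar lies along jig x; parked, along jig y. 15 mm are free under the bar, round its 10 mm stem. Do not push, pull or turn it against the barrel with over 20 N.
- jig_plunger (a joint): Lift of the plunger, m; 0 = down, locking. Spring and weight pull down with 7 N at 0 and 0.5 N more per mm. At a lift of 7 to 14 mm (as the barrel stands) the pin clears the rim; 2 mm higher is the end of travel, where the load climbs 8 to 20 N per mm. The notch carries pin and spring load 2.5 to 3 mm below the clearing height. A fall faster than 0.1 m/s is a snap.
- jig_handle (a joint): Turn of the T-bar about the vertical, rad, positive anticlockwise from above; 0 (up to 0.04 either way) = locked, bar along jig x; +1.57 or -1.57 = at the rest notch: either way will do. Turns easily (0.03 N m) once the pin is clear of the rim; range -2 to 2.
- jig_carriage (a joint): Travel of the carriage, m, along jig -y: 0 = test position, locked by the plunger; 0.080 = fully out against the end stops. Unlocked it slides with about 2 N of friction and stays where it is left; locked it has 1 mm of play and must not be pulled against the pin (20 N at most).
- bail_grip (a point): Middle of the top bar of the carriage's bail handle: round steel bar of 10 mm, about 32 mm long along jig x, 80 mm above the worktop, 105 mm from the meter towards jig -y; to be gripped from above, fingers closing along jig y. The tongue that carries it is 34 mm above the worktop.
- nest (a point): Middle of the carriage's top, 34 mm above the worktop, where the meter's underside sits; moves with the carriage. Two white saddles at 46 mm either side hold the meter's pipe ends.
- meter: The blue water meter in the nest, 122 (along jig x) x 68 x 84 mm, about 0.6 kg, loose; origin in the middle of its underside, z up. Its top is 118 mm above the worktop.
- next_meter: A like blue water meter waiting on the worktop to the right, 122 x 68 x 84 mm, loose; leave it alone. Origin in the middle of its underside.
- hex_key: Black hex key, 31 x 86 x 5 mm, lying loose right of the jig near the front edge; leave it alone. Origin in the middle of its underside.
- elbow: White plastic pipe elbow, 53 x 53 x 34 mm, lying loose to the left behind the jig; leave it alone. Origin in the middle of its underside.

How it is judged:
By the outcome, as a careful person would: the job done as asked, in the order asked, and still so for the second after the job is handed in, with the robot touching nothing.
It also fails if it takes over 64 s, if anything falls off the work surface, if the arm or the gripper's body presses on something with over 40 N, if the wrist force passes 120 N, or if a joint passes its speed limit or range.

ROBOT

A 6-joint arm with a two-finger parallel gripper is mounted at the origin on a cart in front of the work surface, level with it; the furniture and walls round the work are solid. World frame = base frame: x ahead of the robot, y to its left, z up, the work surface at z = 0. Lengths are in mm, angles in rad, forces in N, time in s.
With the tool pointing down it reaches from about 375 to 900 mm from the base axis. Payload 3.1 kg.
Tool frame: the origin (TCP) lies between the finger pads; the fingertips stand robot.tcp_to_tips ahead of it and the grasp point (between the pads) lies 5 mm behind it (robot.tcp_to_tips is the distance from the TCP to the fingertips, in mm); z points along the fingers, y is the line along which they close (so a half turn about z gives the same grasp; the last joint's range is limited). The gripper opens to 85 mm and grips with 20 to 120 N. Pads are 22 mm wide; open, the fingers measure 114 mm over their backs; the gripper's body (76 mm by 85 mm) begins 54 mm behind the grasp point. The pads swing forward as they close: fully open they stand 13 mm farther back than shut.
Start: joints at [-1.466, 0.527, 1.433, -0, 1.181, -0.178], TCP at [175.027, -599.969, 245.31] pointing down, gripper open.
Joint ranges: [-3.08, 3.08], [-0.75, 2.2], [0.22, 2.44], [-1.43, 4.57], [0, 2.65], [-2.85, 2.85]. Speed limits (rad/s): [2.79, 2.79, 3.14, 3.14, 3.14, 3.14].

INTERFACE

Orientations are given as a rotation vector (axis times angle).
In Python, from station import robot gives the robot as it stands. The module is installed in compiled form; this text tells all that it offers.
- The arm moves only by the tool carry_out, never from a script. Its argument "series" is one flat list of numbers, 7 for each row, row after row: the shift along the tool's x, y, z in mm, then the turn, a rotation vector about the tool's x, y, z in degrees, then the closure, from 0 (fully open) to 1 (shut). In form: [dx, dy, dz, ax, ay, az, fingers, dx, dy, dz, ax, ay, az, fingers, ...]. A call has 1 to 20 rows; each row shifts and turns the commanded pose from where the row before left it, along the tool's axes as they then stand; what a row does not reach is not made up. A row lasts 1/12 s, in which the tool goes at most 41.7 mm and 7.16 degrees, less where a joint would pass 70% of its speed; a pose out of reach is approached as far as the arm can. A call with a gripper value outside its range is refused whole. The fingers move at their own pace and stop on an object; "squeeze" is the grip in N (left out, the last holds). Time passes only in rows, so rows that do not move let the fingers close. It gives the time, the measured TCP pose, the force, the opening and the grip force at its end, in the units of the state.
- robot.read_state(): the state, without advancing time (a new reading comes with each control period).
- robot.camera(name): name is "scene" or "top"; returns a dict with "pixels" (384x512x3 uint8, blue, green, red), "depth" (384x512 float32, mm along the optical axis (not along the pixel's ray), 0 where there is no reading), "fx", "fy", "cx", "cy" (pixels), "R" (3x3) and "t" (3): a world point X has camera coordinates R X + t. Camera axes: x right, y down, z forward; pixel columns grow to the right and rows downward; lengths in mm; the calibration is good to about 2 mm. A picture is of the moment at which its call begins.
- robot.sign_off(): hands the job in; it is judged then, once.
Trained networks look in a picture, given as the dict that the camera call returned (one of the last four; its "shot" number tells which), for a name from the list of things; names that differ only in an ending like _2 or _b are one class to them, and where a whole thing is asked for, a point or a joint stands for the part that bears it (a point fixed in the world has none). Each returns a list of dicts, best first, with "confidence" (0 to 1); they miss things now and then, are a little off and sometimes report something else, mostly with a low value. They report only what shows in the picture. A call takes as long as a camera call.
- robot.search_frame(picture, thing): "extent" ([centre column, centre row, width, height] in pixels, round what is visible of it).
- robot.masks_of(picture, thing): "pixels" (384x512 bool, what is visible of it) and "extent" ([centre column, centre row, width, height] in pixels, round what is visible of it).
- robot.landmark_of(picture, thing): "location" ([row, column] in pixels: a listed point, or the origin of a listed thing).
The state is a dict: "clock": time; "joint_pos": joint angles; "dq": joint speeds; "joint_efforts": joint torques, N m; "tcp_pos": TCP position; "tcp_rot": TCP orientation; "contact_force": force on the tool from outside, world axes, zero at the start; "wrist_torque": the same for the moment, N m; "opening": opening from 0.0 (shut) to 1.0 (fully open); "finger_force": force on a finger pad.
Only numpy, scipy, OpenCV 4.12 (cv2) and the standard library are available. Lean on these libraries where they do the work, as an engineer would, in place of code of your own. Each camera call takes 0.05 s, during which the arm holds its last target. There are 200 camera calls.

## Working session

There is one attempt and no reset: what is moved stays moved. The work goes in short steps, Python scripts to look and compute and a tool call to move; the robot and the scene stay as the last step left them, time stands still between calls to the robot, and variables do not carry over. Pictures are saved under pics/ and viewed, at most 10 in all, crops included, and the job is handed in when it is done.

Besides the shell and the picture viewer there is one more tool, called after ">>>" by a JSON object that holds its "method" and its "body". carry_out: Moves the arm, as the interface text tells. Its arguments: {"type":"object","properties":{"series":{"type":"array","items":{"type":"number"}},"squeeze":{"type":"number"}},"required":["series"]}

```bash
mkdir -p pics
cat > h.py <<'E'
import numpy as np, cv2
from station import robot
from scipy.spatial.transform import Rotation as Ro
def toworld(p,r,c,z=None):
    K=np.array([(c-p["cx"])/p["fx"],(r-p["cy"])/p["fy"],1.0]);R=np.array(p["R"]);t=np.array(p["t"])
    if z is None:
        d=p["depth"][int(round(r)),int(round(c))]; return R.T@(K*d-t)
    C=-R.T@t; v=R.T@K; return C+v*(z-C[2])/v[2]
Z={"handle_grip":113,"bail_grip":80,"jig":0,"jig_sleeve":0,"nest":34,"meter":0+34,"next_meter":0,"hex_key":0,"elbow":0,"pin_end":78}
def look(names,cams=("scene","top")):
    for cam in cams:
        p=robot.camera(cam)
        for n in names:
            for d in robot.landmark_of(p,n)[:2]:
                r,c=d["location"]; print(cam,n,round(d["confidence"],2),np.round([r,c]),np.round(toworld(p,r,c,Z[n]),1))
        yield p
E
python3 - <<'E'
from h import *
ps=list(look(list(Z)))
cv2.imwrite("pics/a.png",ps[0]["pixels"]);cv2.imwrite("pics/b.png",ps[1]["pixels"])
s=robot.read_state();print(s,robot.tcp_to_tips)
print(Ro.from_rotvec(s["tcp_rot"]).as_matrix().round(3))
E
```

```text
scene handle_grip 0.52 [219. 271.] [390.7  84.3 113. ]
scene handle_grip 0.44 [221. 240.] [440.8 150.8 113. ]
scene bail_grip 0.9 [191. 282.] [483.6 -63.3  80. ]
scene jig 0.73 [222. 272.] [461.9  -1.9   0. ]
scene jig 0.48 [232. 240.] [498.3  99.9   0. ]
scene jig_sleeve 0.58 [254. 242.] [428.4 156.8  -0. ]
scene nest 0.75 [221. 263.] [460.3  40.5  34. ]
scene meter 0.93 [223. 260.] [458.1  54.4  34. ]
scene next_meter 0.57 [166. 318.] [ 563.1 -361.5    0. ]
scene elbow 0.67 [254. 138.] [628.1 371.9   0. ]
scene pin_end 0.57 [232. 237.] [442.7 161.9  78. ]
top handle_grip 0.58 [213. 218.] [436.9 155.6 113. ]
top bail_grip 0.82 [201. 281.] [482.  -58.7  80. ]
top jig 0.76 [205. 266.] [469.4  -8.    0. ]
top jig_sleeve 0.6 [215. 224.] [429.9 144.9   0. ]
top nest 0.74 [208. 250.] [454.7  51.   34. ]
top meter 0.65 [208. 248.] [454.2  55.6  34. ]
top meter 0.24 [214. 221.] [433.6 153.1  34. ]
top next_meter 0.86 [186. 362.] [ 544.6 -361.4    0. ]
top hex_key 0.61 [238. 326.] [ 353.8 -231.4    0. ]
top elbow 0.56 [212. 219.] [437.2 163.8   0. ]
top elbow 0.55 [161. 163.] [622.5 377.    0. ]
top pin_end 0.45 [210. 218.] [445.1 159.8  78. ]
{'clock': 1.1, 'joint_pos': array([-1.46547255e+00,  5.27507077e-01,  1.43268677e+00,  1.05109135e-05,
        1.18139256e+00, -1.78481739e-01]), 'dq': array([-0.00018177, -0.00012655, -0.00049317, -0.00057588, -0.00031646,
       -0.0003725 ]), 'joint_efforts': array([-1.25595911e-03, -4.42330742e+01, -1.78423262e+01, -2.74786617e-04,
        8.96337915e-04, -1.05829406e-05]), 'tcp_pos': array([ 175.04735918, -599.97245671,  245.31026559]), 'tcp_rot': array([3.11000988e+00, 4.44298894e-01, 1.49054733e-05]), 'contact_force': array([ 0.15308988, -0.47856784, -0.35239237]), 'wrist_torque': array([-0.00092811, -0.00251031,  0.05953792]), 'finger_force': 0.0, 'opening': 0.9992422126186111} 14.0
[[ 0.96  0.28  0.  ]
 [ 0.28 -0.96 -0.  ]
 [ 0.    0.   -1.  ]]
```

```bash
python3 -c "
import cv2
a=cv2.imread('pics/a.png')[120:320,140:400];b=cv2.imread('pics/b.png')[130:280,140:400]
cv2.imwrite('pics/c.png',cv2.resize(cv2.vconcat([a,b][:1]),None,fx=3,fy=3,interpolation=2)[:600,:800])
cv2.imwrite('pics/d.png',cv2.resize(b,None,fx=3,fy=3,interpolation=2)[:600,:800])"
```

```text
(no output)
```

View pics/c.png

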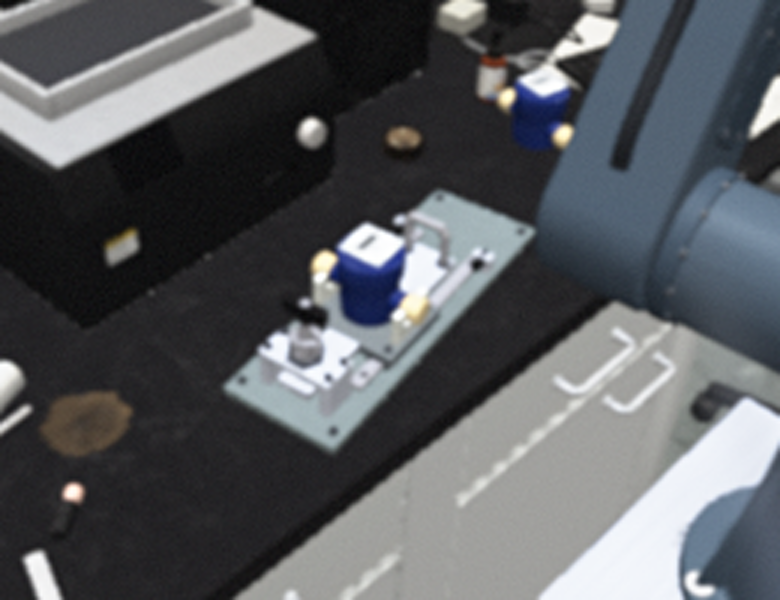

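View pics/d.png

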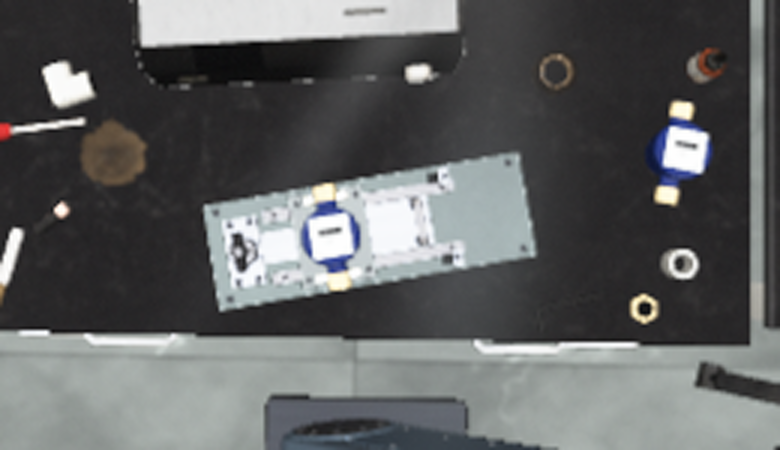

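Run:
```python
from h import *
for cam in ("top","scene"):
    p=robot.camera(cam); D=p["depth"].astype(float); R=np.array(p["R"]);t=np.array(p["t"])
    v,u=np.mgrid[:384,:512]
    X=np.stack([(u-p["cx"])/p["fx"]*D,(v-p["cy"])/p["fy"]*D,D],-1)
    W=(X-t)@R; g=p["pixels"].max(-1)
    print(cam,p["fx"],"cam",-R.T@t)
    for n,zl,zh,dark in (("handle",100,135,1),("bail",68,92,0)):
        c=np.array([437,155] if n=="handle" else [483,-60])
        m=(D>0)&(W[...,2]>zl)&(W[...,2]<zh)&(np.hypot(W[...,0]-c[0],W[...,1]-c[1])<35)
        P=W[m]; 
        if len(P)<3: print(n,len(P));continue
        r=cv2.minAreaRect(P[:,:2].astype(np.float32)); print(n,len(P),P.mean(0).round(1),P.min(0).round(1),P.max(0).round(1),r)
    m=(D>0)&(abs(W[...,2]-14)<6)&(abs(W[...,0]-465)<130)&(abs(W[...,1])<260)&(g>90)
    P=W[m];print("plate",len(P),cv2.minAreaRect(P[:,:2].astype(np.float32)),np.median(P[:,2]))
```

```text
top 409.36106903498654 cam [ 442.97260898    8.58379423 1505.70154797]
handle 51 [436.1 151.2 119.2] [415.9 144.1 105.2] [456.3 158.8 125.4] ((435.8794860839844, 151.7073974609375), (42.146575927734375, 12.265495300292969), 12.279388427734375)
bail 42 [475.4 -53.8  81.5] [450.6 -59.6  72.9] [499.5 -45.1  87.3] ((475.0472717285156, -54.22224426269531), (49.9059944152832, 9.718648910522461), 11.288745880126953)
plate 1860 ((462.5425720214844, 4.124786376953125), (131.47317504882812, 390.41461181640625), 10.958038330078125) 14.128786774129633
scene 359.93498126569955 cam [-92.31607423 623.35514119 763.36941373]
handle 115 [431.2 154.3 115.5] [409.8 142.8 100.3] [454.5 162.1 123.9] ((432.8172302246094, 152.89968872070312), (45.667083740234375, 13.628583908081055), 15.364136695861816)
bail 55 [471.7 -52.   79.4] [448.9 -61.8  68.3] [498.5 -44.6  85.7] ((473.6201171875, -52.781410217285156), (50.445682525634766, 11.994169235229492), 7.906778335571289)
plate 1568 ((461.9457702636719, 4.3736724853515625), (129.0019073486328, 394.6492614746094), 10.859786987304688) 13.497095547306426
```

>>> {"method": "carry_out", "body": {"series": [0, 0, 0, 0, 0, 5.7, 0.5, 22, -20, 0, 0, 0, 0, 0.5, 22, -20, 0, 0, 0, 0, 0.5, 22, -20, 0, 0, 0, 0, 0.5, 22, -20, 0, 0, 0, 0, 0.5, 22, -20, 0, 0, 0, 0, 0.5, 22, -20, 0, 0, 0, 0, 0.5, 22, -20, 0, 0, 0, 0, 0.5, 22, -20, 0, 0, 0, 0, 0.5, 22, -20, 0, 0, 0, 0, 0.5, 22, -20, 0, 0, 0, 0, 0.5, 22, -20, 0, 0, 0, 0, 0.5, 22, -20, 0, 0, 0, 0, 0.5, 22, -20, 0, 0, 0, 0, 0.5, 22, -20, 0, 0, 0, 0, 0.5, 22, -20, 0, 0, 0, 0, 0.5, 22, -20, 0, 0, 0, 0, 0.5], "squeeze": 40}}

```text
clock: 2.62
tcp_pos: [463.2, -219.7, 245.5]
tcp_rot: [3.128, 0.289, 0.001]
contact_force: [0.2, -0.5, 0.3]
opening: 0.497
finger_force: 0.0
```

>>> {"method": "carry_out", "body": {"series": [3, -28.5, 0, 0, 0, -0.3, 0.5, 3, -28.5, 0, 0, 0, 0, 0.5, 3, -28.5, 0, 0, 0, 0, 0.5, 3, -28.5, 0, 0, 0, 0, 0.5, 3, -28.5, 0, 0, 0, 0, 0.5, 3, -28.5, 0, 0, 0, 0, 0.5, 3, -28.5, 0, 0, 0, 0, 0.5, 3, -28.5, 0, 0, 0, 0, 0.5, 3, -28.5, 0, 0, 0, 0, 0.5, 3, -28.5, 0, 0, 0, 0, 0.5, 3, -28.5, 0, 0, 0, 0, 0.5, 3, -28.5, 0, 0, 0, 0, 0.5, 3, -28.5, 0, 0, 0, 0, 0.5, 0, 0, 20, 0, 0, 0, 0.5, 0, 0, 20, 0, 0, 0, 0.5, 0, 0, 20, 0, 0, 0, 0.5, 0, 0, 0, 0, 0, 0, 0.5, 0, 0, 0, 0, 0, 0, 0.5]}}

```text
clock: 4.12
tcp_pos: [430.6, 150.4, 184.9]
tcp_rot: [-3.127, -0.298, 0.004]
contact_force: [0.8, -0.3, -0.4]
opening: 0.502
finger_force: 0.0
```

Run:
```python
from h import *
s=robot.read_state(); print(s["tcp_pos"],s["joint_pos"],Ro.from_rotvec(s["tcp_rot"]).as_matrix().round(4))
p=robot.camera("scene"); cv2.imwrite("pics/e.png",cv2.resize(p["pixels"][130:300,160:360],None,fx=3,fy=3,interpolation=2))
```

```text
[430.57769293 150.35151794 184.90745269] [9.00978299e-02 4.01488858e-01 1.90675898e+00 1.49788625e-07
 8.35586899e-01 1.47121332e+00] [[ 9.821e-01  1.885e-01 -2.200e-03]
 [ 1.885e-01 -9.821e-01 -2.000e-04]
 [-2.200e-03 -2.000e-04 -1.000e+00]]
```

View pics/e.png

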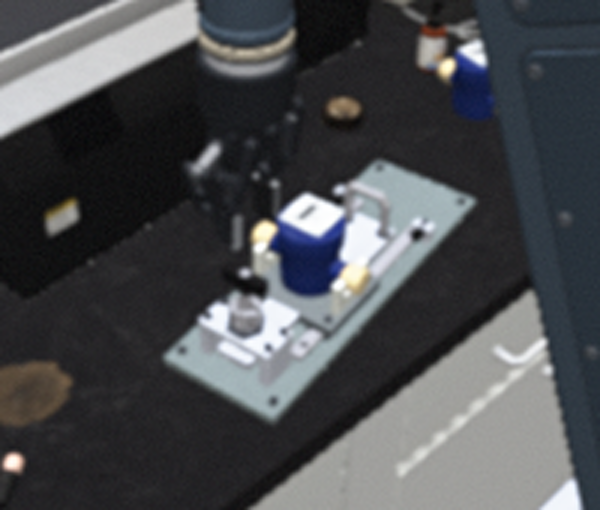

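>>> {"method": "carry_out", "body": {"series": [3.8, -0.7, 10, 0, 0, 0, 0.5, 0, 0, 13, 0, 0, 0, 0.5, 0, 0, 13, 0, 0, 0, 0.5, 0, 0, 13, 0, 0, 0, 0.5, 0, 0, 13, 0, 0, 0, 0.5, 0, 0, 5, 0, 0, 0, 0.5, 0, 0, 4, 0, 0, 0, 0.5, 0, 0, 4, 0, 0, 0, 0.5, 0, 0, 0, 0, 0, 0, 0.5]}}

```text
clock: 4.92
tcp_pos: [435.0, 151.7, 110.2]
tcp_rot: [-3.128, -0.297, -0.001]
contact_force: [-0.3, -0.2, -0.2]
opening: 0.5
finger_force: 0.0
```

Close gently, slowly, while watching the sideways force.

>>> {"method": "carry_out", "body": {"series": [0, 0, 0, 0, 0, 0, 0.65, 0, 0, 0, 0, 0, 0, 0.75, 0, 0, 0, 0, 0, 0, 0.8, 0, 0, 0, 0, 0, 0, 0.84, 0, 0, 0, 0, 0, 0, 0.88, 0, 0, 0, 0, 0, 0, 0.92, 0, 0, 0, 0, 0, 0, 1, 0, 0, 0, 0, 0, 0, 1, 0, 0, 0, 0, 0, 0, 1], "squeeze": 40}}

```text
clock: 5.67
tcp_pos: [435.0, 151.5, 110.8]
tcp_rot: [3.127, 0.298, 0.002]
contact_force: [-0.6, -2.6, 6.1]
opening: 0.129
finger_force: 39.4
```

>>> {"method": "carry_out", "body": {"series": [0, 0, -1, 0, 0, 0, 1, 0, 0, -1, 0, 0, 0, 1, 0, 0, -1, 0, 0, 0, 1, 0, 0, -1, 0, 0, 0, 1, 0, 0, 0, 0, 0, 0, 1]}}

```text
clock: 6.08
tcp_pos: [434.8, 151.6, 114.0]
tcp_rot: [3.127, 0.298, -0.0]
contact_force: [3.2, -3.3, -8.9]
opening: 0.129
finger_force: 38.9
```

>>> {"method": "carry_out", "body": {"series": [0.3, 0.3, -1, 0, 0, 0, 1, 0, 0, -1, 0, 0, 0, 1, 0, 0, -1, 0, 0, 0, 1, 0, 0, 0, 0, 0, 0, 1], "squeeze": 60}}

```text
clock: 6.42
tcp_pos: [434.8, 151.5, 117.3]
tcp_rot: [3.127, 0.297, -0.001]
contact_force: [2.6, -3.4, -9.8]
opening: 0.13
finger_force: 63.1
```

>>> {"method": "carry_out", "body": {"series": [0, 0, -0.7, 0, 0, 0, 1, 0, 0, 0, 0, 0, 0, 1]}}

```text
clock: 6.58
tcp_pos: [434.9, 151.5, 118.0]
tcp_rot: [3.127, 0.297, -0.0]
contact_force: [2.1, -2.8, -9.2]
opening: 0.128
finger_force: 63.1
```

>>> {"method": "carry_out", "body": {"series": [0, 0, -0.7, 0, 0, 0, 1, 0, 0, 0, 0, 0, 0, 1]}}

```text
clock: 6.75
tcp_pos: [434.8, 151.5, 118.7]
tcp_rot: [-3.127, -0.297, 0.001]
contact_force: [1.9, -2.1, -10.0]
opening: 0.129
finger_force: 63.0
```

>>> {"method": "carry_out", "body": {"series": [0, 0, -0.8, 0, 0, 0, 1, 0, 0, 0, 0, 0, 0, 1]}}

```text
clock: 6.92
tcp_pos: [434.9, 151.5, 119.5]
tcp_rot: [3.127, 0.297, -0.0]
contact_force: [2.2, -3.2, -10.3]
opening: 0.126
finger_force: 63.0
```

>>> {"method": "carry_out", "body": {"series": [0, 0, -0.7, 0, 0, 0, 1, 0, 0, 0, 0, 0, 0, 1]}}

```text
clock: 7.08
tcp_pos: [434.9, 151.5, 120.2]
tcp_rot: [3.127, 0.297, -0.0]
contact_force: [1.7, -3.8, -10.6]
opening: 0.126
finger_force: 62.9
```

>>> {"method": "carry_out", "body": {"series": [0, 0, -0.7, 0, 0, 0, 1, 0, 0, 0, 0, 0, 0, 1]}}

```text
clock: 7.25
tcp_pos: [434.9, 151.5, 120.9]
tcp_rot: [3.127, 0.297, -0.001]
contact_force: [2.4, -3.8, -11.7]
opening: 0.121
finger_force: 62.8
```

>>> {"method": "carry_out", "body": {"series": [0, 0, -0.5, 0, 0, 0, 1, 0, 0, 0, 0, 0, 0, 1]}}

```text
clock: 7.42
tcp_pos: [434.8, 151.5, 121.0]
tcp_rot: [-3.127, -0.297, 0.001]
contact_force: [2.3, -2.8, -16.8]
opening: 0.126
finger_force: 61.9
```

>>> {"method": "carry_out", "body": {"series": [0.1, 0.2, 0.5, 0, 0, 0, 1, 0, 0, 0.4, 0, 0, 0, 1, 0, 0, 0, 0, 0, -3, 1, 0, 0, 0, 0, 0, -4, 1, 0, 0, 0, 0, 0, -4, 1, 0, 0, 0, 0, 0, -4, 1, 0, 0, 0, 0, 0, 0, 1]}}

```text
clock: 8.0
tcp_pos: [434.8, 151.6, 120.6]
tcp_rot: [-3.061, -0.704, 0.001]
contact_force: [1.7, -1.2, -12.3]
opening: 0.121
finger_force: 62.8
```

```bash
cat >> h.py <<'E'
def st():
    s=robot.read_state(); M=Ro.from_rotvec(s["tcp_rot"]).as_matrix()
    print(s["clock"],"yaw",np.degrees(np.arctan2(M[1,0],M[0,0])).round(2),s["tcp_pos"].round(2),"F",np.round(s["contact_force"],1),"T",np.round(s["wrist_torque"],3),"q6",s["joint_pos"][5].round(2))
    return s
E
python3 -c "
from h import *
st()"
```

```text
8.0 yaw 25.9 [434.78 151.62 120.63] F [  1.7  -1.2 -12.3] T [-0.141 -0.196  0.086] q6 1.21
```

>>> {"method": "carry_out", "body": {"series": [0, 0, 0, 0, 0, -5, 1, 0, 0, 0, 0, 0, -5, 1, 0, 0, 0, 0, 0, -5, 1, 0, 0, 0, 0, 0, -5, 1, 0, 0, 0, 0, 0, -5, 1, 0, 0, 0, 0, 0, -5, 1, 0, 0, 0, 0, 0, 0, 1]}}

```text
clock: 8.58
tcp_pos: [434.4, 151.9, 120.6]
tcp_rot: [-2.775, -1.47, 0.001]
contact_force: [-0.0, 0.9, -11.5]
opening: 0.126
finger_force: 62.8
```

```bash
python3 -c "
from h import *
st()"
```

```text
8.5833 yaw 55.81 [434.41 151.92 120.58] F [ -0.    0.9 -11.5] T [ 0.239 -0.047 -0.005] q6 0.69
```

>>> {"method": "carry_out", "body": {"series": [0, 0, 0, 0, 0, -5, 1, 0, 0, 0, 0, 0, -5, 1, 0, 0, 0, 0, 0, -5, 1, 0, 0, 0, 0, 0, -5, 1, 0, 0, 0, 0, 0, -5, 1, 0, 0, 0, 0, 0, -5, 1, 0, 0, 0, 0, 0, -5, 1, 0, 0, 0, 0, 0, -5, 1, 0, 0, 0, 0, 0, -5, 1, 0, 0, 0, 0, 0, 0, 1]}}

```text
clock: 9.42
tcp_pos: [433.6, 151.9, 120.4]
tcp_rot: [-2.002, -2.417, 0.002]
contact_force: [-0.9, 3.5, -10.7]
opening: 0.128
finger_force: 62.8
```

```bash
python3 -c "
from h import *
st()"
```

```text
9.4167 yaw 100.73 [433.61 151.93 120.4 ] F [ -0.9   3.5 -10.7] T [0.497 0.18  0.074] q6 -0.1
```

>>> {"method": "carry_out", "body": {"series": [0, 0, 0.5, 0, 0, 0, 1, 0, 0, 0.5, 0, 0, 0, 1, 0, 0, 0.5, 0, 0, 0, 1, 0, 0, 0.5, 0, 0, 0, 1, 0, 0, 0.5, 0, 0, 0, 1, 0, 0, 0.5, 0, 0, 0, 1, 0, 0, 0.3, 0, 0, 0, 1, 0, 0, 0, 0, 0, 0, 1]}}

```text
clock: 10.08
tcp_pos: [433.7, 151.8, 117.0]
tcp_rot: [-2.003, -2.417, 0.002]
contact_force: [-2.8, 4.6, -10.1]
opening: 0.126
finger_force: 63.0
```

```bash
python3 -c "
from h import *
st()"
```

```text
10.0833 yaw 100.71 [433.74 151.77 116.96] F [ -2.8   4.6 -10.1] T [ 0.787  0.555 -0.049] q6 -0.1
```

>>> {"method": "carry_out", "body": {"series": [0, 0, 0.4, 0, 0, 0, 1, 0, 0, 0.4, 0, 0, 0, 1, 0, 0, 0, 0, 0, 0, 1]}}

```text
clock: 10.33
tcp_pos: [433.8, 151.8, 116.3]
tcp_rot: [-2.003, -2.417, 0.002]
contact_force: [-3.1, 4.4, -8.9]
opening: 0.128
finger_force: 63.2
```

>>> {"method": "carry_out", "body": {"series": [0, 0, 0.4, 0, 0, 0, 1, 0, 0, 0, 0, 0, 0, 1]}}

```text
clock: 10.5
tcp_pos: [433.8, 151.8, 116.2]
tcp_rot: [-2.003, -2.417, 0.002]
contact_force: [-4.1, 4.8, -6.7]
opening: 0.123
finger_force: 63.7
```

```bash
python3 -c "
from h import *
st()"
```

```text
10.5 yaw 100.72 [433.78 151.78 116.17] F [-4.1  4.8 -6.7] T [ 0.815  0.621 -0.032] q6 -0.1
```

Seating as predicted; unload the rest.

>>> {"method": "carry_out", "body": {"series": [0, 0, 0.4, 0, 0, 0, 1, 0, 0, 0, 0, 0, 0, 1]}}

```text
clock: 10.67
tcp_pos: [433.8, 151.8, 116.1]
tcp_rot: [-2.003, -2.417, 0.002]
contact_force: [-3.5, 4.9, -3.1]
opening: 0.127
finger_force: 64.1
```

>>> {"method": "carry_out", "body": {"series": [0, 0, 0.3, 0, 0, 0, 1, 0, 0, 0, 0, 0, 0, 1]}}

```text
clock: 10.83
tcp_pos: [433.8, 151.8, 116.0]
tcp_rot: [-2.003, -2.418, 0.002]
contact_force: [-4.8, 4.7, -1.0]
opening: 0.123
finger_force: 64.4
```

```bash
python3 -c "
from h import *
st()"
```

```text
10.8333 yaw 100.72 [433.81 151.79 116.03] F [-4.8  4.7 -1. ] T [ 0.853  0.827 -0.014] q6 -0.1
```

>>> {"method": "carry_out", "body": {"series": [0.4, -0.3, 0, 0, 0, 0, 1, 0, 0, 0, 0, 0, 0, 1, 0, 0, 0, 0, 0, 0, 0.85, 0, 0, 0, 0, 0, 0, 0.8, 0, 0, 0, 0, 0, 0, 0.7, 0, 0, 0, 0, 0, 0, 0.6, 0, 0, 0, 0, 0, 0, 0.5, 0, 0, 0, 0, 0, 0, 0.5, 0, 0, -10, 0, 0, 0, 0.5, 0, 0, -20, 0, 0, 0, 0.5, 0, 0, -25, 0, 0, 0, 0.5, 0, 0, -25, 0, 0, 0, 0.5, 0, 0, 0, 0, 0, 0, 0.5], "squeeze": 40}}

```text
clock: 11.92
tcp_pos: [437.8, 152.0, 199.2]
tcp_rot: [1.997, 2.417, 0.01]
contact_force: [0.1, -0.2, -0.1]
opening: 0.5
finger_force: 0.0
```

Run:
```python
from h import *
st()
p=robot.camera("scene"); cv2.imwrite("pics/f.png",cv2.resize(p["pixels"][150:290,190:360],None,fx=4,fy=4,interpolation=2))
```

```text
11.9167 yaw 100.87 [437.84 151.98 199.18] F [ 0.1 -0.2 -0.1] T [-0.03  -0.041 -0.019] q6 -0.1
```

View pics/f.png

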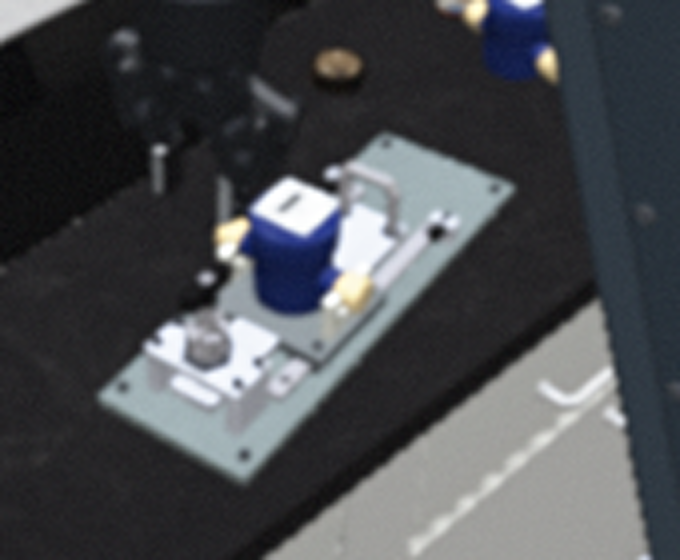

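>>> {"method": "carry_out", "body": {"series": [0, 0, 0, 0, 0, 6, 0.5, 0, 0, 0, 0, 0, 6, 0.5, 0, 0, 0, 0, 0, 6, 0.5, 0, 0, 0, 0, 0, 6, 0.5, 0, 0, 0, 0, 0, 6, 0.5, 0, 0, 0, 0, 0, 6, 0.5, 0, 0, 0, 0, 0, 6, 0.5, 0, 0, 0, 0, 0, 6, 0.5, 0, 0, 0, 0, 0, 6, 0.5, 0, 0, 0, 0, 0, 6, 0.5, 0, 0, 0, 0, 0, 6, 0.5, 0, 0, 0, 0, 0, 6, 0.5, 0, 0, 0, 0, 0, 6, 0.5, 0, 0, 0, 0, 0, 6, 0.5, 0, 0, 0, 0, 0, 6, 0.5]}}

```text
clock: 13.22
tcp_pos: [434.2, 151.5, 194.2]
tcp_rot: [3.128, 0.289, -0.003]
contact_force: [0.5, -1.0, 0.2]
opening: 0.5
finger_force: 0.0
```

>>> {"method": "carry_out", "body": {"series": [-0.4, 26, 0, 0, 0, 0, 0.5, -0.4, 26, 0, 0, 0, 0, 0.5, -0.4, 26, 0, 0, 0, 0, 0.5, -0.4, 26, 0, 0, 0, 0, 0.5, -0.4, 26, 0, 0, 0, 0, 0.5, -0.4, 26, 0, 0, 0, 0, 0.5, -0.4, 26, 0, 0, 0, 0, 0.5, -0.4, 26, 0, 0, 0, 0, 0.5, 0, 0, 0, 0, 0, 0, 0.5]}}

```text
clock: 13.97
tcp_pos: [472.5, -57.4, 194.5]
tcp_rot: [3.126, 0.291, 0.002]
contact_force: [0.5, -0.2, -0.1]
opening: 0.496
finger_force: 0.0
```

```bash
python3 -c "
from h import *
st()"
```

```text
13.9667 yaw 10.63 [472.49 -57.41 194.5 ] F [ 0.5 -0.2 -0.1] T [-0.005  0.039 -0.008] q6 1.03
```

>>> {"method": "carry_out", "body": {"series": [2.2, -3.3, 15, 0, 0, 0, 0.5, 0, 0, 20, 0, 0, 0, 0.5, 0, 0, 20, 0, 0, 0, 0.5, 0, 0, 20, 0, 0, 0, 0.5, 0, 0, 15, 0, 0, 0, 0.5, 0, 0, 10, 0, 0, 0, 0.5, 0, 0, 8, 0, 0, 0, 0.5, 0, 0, 6, 0, 0, 0, 0.5, 0, 0, 5, 0, 0, 0, 0.5, 0, 0, 0, 0, 0, 0, 0.5]}}

```text
clock: 14.8
tcp_pos: [471.9, -49.3, 75.5]
tcp_rot: [-3.127, -0.297, 0.002]
contact_force: [0.3, 0.8, -0.1]
opening: 0.499
finger_force: 0.0
```

>>> {"method": "carry_out", "body": {"series": [0, 0, 0, 0, 0, 0, 0.65, 0, 0, 0, 0, 0, 0, 0.75, 0, 0, 0, 0, 0, 0, 0.8, 0, 0, 0, 0, 0, 0, 0.84, 0, 0, 0, 0, 0, 0, 0.88, 0, 0, 0, 0, 0, 0, 0.92, 0, 0, 0, 0, 0, 0, 1, 0, 0, 0, 0, 0, 0, 1, 0, 0, 0, 0, 0, 0, 1], "squeeze": 40}}

```text
clock: 15.55
tcp_pos: [474.0, -54.8, 77.2]
tcp_rot: [3.119, 0.302, 0.005]
contact_force: [-4.6, -23.7, -1.6]
opening: 0.098
finger_force: 38.9
```

```bash
python3 -c "
from h import *
st()"
```

```text
15.55 yaw 11.06 [473.95 -54.82  77.17] F [ -4.6 -23.7  -1.6] T [-3.502  0.842 -0.021] q6 1.04
```

>>> {"method": "carry_out", "body": {"series": [0.5, 1.5, 0, 0, 0, 0, 1, 0.5, 1.5, 0, 0, 0, 0, 1, 0.3, 1.5, 0, 0, 0, 0, 1, 0, 1.5, 0, 0, 0, 0, 1, 0, 1.5, 0, 0, 0, 0, 1, 0, 0, 0, 0, 0, 0, 1]}}

```text
clock: 16.05
tcp_pos: [474.1, -56.5, 77.0]
tcp_rot: [-3.127, -0.297, 0.002]
contact_force: [-4.5, -1.9, 6.5]
opening: 0.1
finger_force: 39.8
```

```bash
python3 -c "
from h import *
st()"
```

```text
16.05 yaw 10.86 [474.15 -56.52  77.01] F [-4.5 -1.9  6.5] T [-0.191  0.586 -0.06 ] q6 1.03
```

>>> {"method": "carry_out", "body": {"series": [-0.4, 1, -0.5, 0, 0, 0, 1, 0, 2, 0, 0, 0, 0, 1, 0, 3, 0, 0, 0, 0, 1, 0, 3, 0, 0, 0, 0, 1, 0, 3, 0, 0, 0, 0, 1, 0, 3, 0, 0, 0, 0, 1, 0, 3, 0, 0, 0, 0, 1, 0, 3, 0, 0, 0, 0, 1, 0, 3, 0, 0, 0, 0, 1, 0, 3, 0, 0, 0, 0, 1, 0, 2, 0, 0, 0, 0, 1, 0, 1, 0, 0, 0, 0, 1, 0, 0, 0, 0, 0, 0, 1]}}

```text
clock: 17.13
tcp_pos: [480.0, -86.8, 77.0]
tcp_rot: [3.127, 0.297, -0.001]
contact_force: [-4.5, -1.5, 5.1]
opening: 0.098
finger_force: 39.8
```

```bash
python3 -c "
from h import *
st()"
```

```text
17.1333 yaw 10.86 [480.04 -86.84  77.03] F [-4.5 -1.5  5.1] T [-0.026  0.585  0.036] q6 0.97
```

>>> {"method": "carry_out", "body": {"series": [-0.3, 1, -0.4, 0, 0, 0, 1, 0, 2, 0, 0, 0, 0, 1, 0, 3, 0, 0, 0, 0, 1, 0, 3, 0, 0, 0, 0, 1, 0, 3, 0, 0, 0, 0, 1, 0, 3, 0, 0, 0, 0, 1, 0, 3, 0, 0, 0, 0, 1, 0, 3, 0, 0, 0, 0, 1, 0, 3, 0, 0, 0, 0, 1, 0, 3, 0, 0, 0, 0, 1, 0, 3, 0, 0, 0, 0, 1, 0, 3, 0, 0, 0, 0, 1, 0, 3, 0, 0, 0, 0, 1, 0, 2, 0, 0, 0, 0, 1, 0, 1, 0, 0, 0, 0, 1, 0, 1, 0, 0, 0, 0, 1, 0, 1, 0, 0, 0, 0, 1, 0, 0, 0, 0, 0, 0, 1]}}

```text
clock: 18.63
tcp_pos: [487.7, -126.7, 77.1]
tcp_rot: [3.127, 0.297, -0.0]
contact_force: [-2.7, -0.1, -2.7]
opening: 0.099
finger_force: 39.0
```

```bash
python3 -c "
from h import *
st()"
```

```text
18.6333 yaw 10.87 [ 487.71 -126.72   77.13] F [-2.7 -0.1 -2.7] T [ 0.051  0.368 -0.022] q6 0.91
```

>>> {"method": "carry_out", "body": {"series": [0, 1, 0, 0, 0, 0, 1, 0, 1, 0, 0, 0, 0, 1, 0, 1, 0, 0, 0, 0, 1, 0, 1, 0, 0, 0, 0, 1, 0, 1, 0, 0, 0, 0, 1, 0, 1, 0, 0, 0, 0, 1, 0, 0, 0, 0, 0, 0, 1]}}

```text
clock: 19.22
tcp_pos: [488.9, -132.7, 77.1]
tcp_rot: [3.127, 0.297, -0.0]
contact_force: [-2.5, -0.1, -3.5]
opening: 0.097
finger_force: 38.9
```

>>> {"method": "carry_out", "body": {"series": [0, 0.7, 0, 0, 0, 0, 1, 0, 0.7, 0, 0, 0, 0, 1, 0, 0, 0, 0, 0, 0, 1]}}

```text
clock: 19.47
tcp_pos: [489.1, -133.8, 77.1]
tcp_rot: [-3.127, -0.297, 0.0]
contact_force: [-2.2, 0.6, -3.9]
opening: 0.101
finger_force: 39.0
```

>>> {"method": "carry_out", "body": {"series": [0, 0.7, 0, 0, 0, 0, 1, 0, 0.7, 0, 0, 0, 0, 1, 0, 0, 0, 0, 0, 0, 1]}}

```text
clock: 19.72
tcp_pos: [489.0, -133.9, 77.1]
tcp_rot: [-3.125, -0.296, 0.001]
contact_force: [-1.1, 6.3, -2.7]
opening: 0.098
finger_force: 39.1
```

>>> {"method": "carry_out", "body": {"series": [0, 0.7, 0, 0, 0, 0, 1, 0, 0, 0, 0, 0, 0, 1]}}

```text
clock: 19.88
tcp_pos: [489.0, -133.9, 77.1]
tcp_rot: [-3.124, -0.295, 0.002]
contact_force: [-1.2, 8.1, -3.2]
opening: 0.101
finger_force: 39.2
```

>>> {"method": "carry_out", "body": {"series": [0, 0, 0, 0, 0, 0, 0.88, 0, 0, 0, 0, 0, 0, 0.84, 0, 0, 0, 0, 0, 0, 0.78, 0, 0, 0, 0, 0, 0, 0.7, 0, 0, 0, 0, 0, 0, 0.6, 0, 0, 0, 0, 0, 0, 0.5, 0, 0, 0, 0, 0, 0, 0.5, 0, 0, -8, 0, 0, 0, 0.5, 0, 0, -15, 0, 0, 0, 0.5, 0, 0, -25, 0, 0, 0, 0.5, 0, 0, -30, 0, 0, 0, 0.5, 0, 0, -30, 0, 0, 0, 0.5, 0, 0, -30, 0, 0, 0, 0.5, 0, 0, -30, 0, 0, 0, 0.5, 0, 0, 0, 0, 0, 0, 0.5]}}

```text
clock: 21.13
tcp_pos: [492.8, -137.5, 251.6]
tcp_rot: [3.12, 0.297, 0.017]
contact_force: [1.4, -0.4, -0.6]
opening: 0.499
finger_force: 0.0
```

Run:
```python
from h import *
st()
list(look(["bail_grip","nest","meter","handle_grip","next_meter","hex_key"],("top",)))
p=robot.camera("scene"); cv2.imwrite("pics/g.png",cv2.resize(p["pixels"][150:290,190:360],None,fx=4,fy=4,interpolation=2))
for cam in ("top","scene"):
    p=robot.camera(cam); D=p["depth"].astype(float); R=np.array(p["R"]);t=np.array(p["t"]); v,u=np.mgrid[:384,:512]
    W=(np.stack([(u-p["cx"])/p["fx"]*D,(v-p["cy"])/p["fy"]*D,D],-1)-t)@R
    m=(D>0)&(abs(W[...,2]-82)<12)&(np.hypot(W[...,0]-489,W[...,1]+133)<35); P=W[m]
    print(cam,len(P), P.mean(0).round(1) if len(P) else "")
```

```text
21.1333 yaw 10.88 [ 492.77 -137.48  251.62] F [ 1.4 -0.4 -0.6] T [-0.012 -0.052 -0.012] q6 0.89
top bail_grip 0.61 [199. 300.] [ 490.3 -126.5   80. ]
top nest 0.93 [205. 275.] [467.  -41.1  34. ]
top meter 0.58 [204. 272.] [472.1 -28.   34. ]
top handle_grip 0.55 [214. 219.] [432.6 151.7 113. ]
top next_meter 0.7 [184. 362.] [ 554.9 -360.2    0. ]
top 4 [ 469.6 -133.2   81. ]
scene 49 [ 485.6 -130.2   80. ]
```

View pics/g.png

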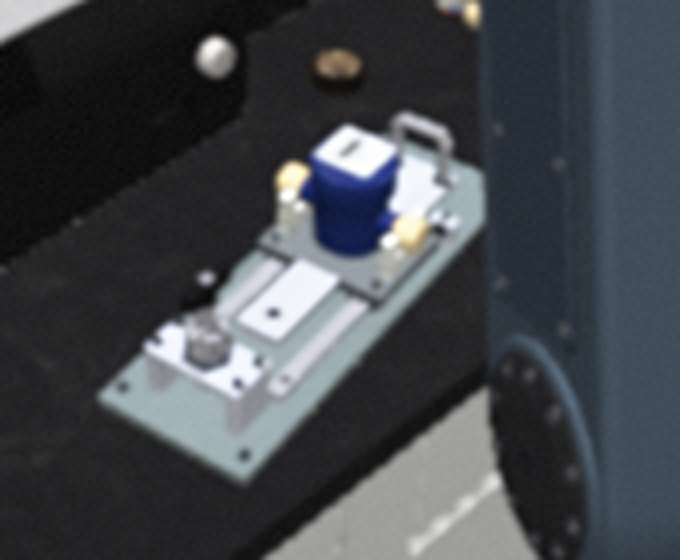

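The carriage is out, with about 79.5 mm of travel measured and the stop felt. The meter is upright in its saddles (crop px 350,190), and the T-bar is still parked at (205,285).

```bash
python3 -c "
from station import robot
print(robot.sign_off())"
```

```text
the job is handed in; nothing more can be done
None
```

The job is handed in: the plunger is parked in its rest notch, the carriage is drawn out to its end stops with the meter still in its nest, and the robot touched nothing else on the worktop.

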